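# Blank off the openings of a propagation tray and slide it home under the grow light

### The arm

A 6-joint arm with a two-finger parallel gripper is mounted at the origin on the work surface. World frame = base frame: x ahead of the robot, y to its left, z up, the work surface at z = 0. Lengths are in mm, angles in rad, forces in N, time in s.
With the tool pointing down it reaches from about 350 to 975 mm from the base axis. Payload 7.1 kg.
Tool frame: the origin (TCP) lies midway between the tips of the shut fingers; the grasp point (between the pads) lies ctrl.tcp_to_grasp behind it (ctrl.tcp_to_grasp is the distance from the TCP to the grasp point, in mm); z points along the fingers, y is the direction in which the jaws open and shut (so a half turn about z gives the same grasp; the last joint's range is limited). The gripper opens to 88 mm and grips with 3 to 60 N. Pads are 20 mm wide; open, the fingers measure 115 mm over their backs; the gripper's body (75 mm by 178 mm) begins 61 mm behind the grasp point.
Start: joints at [1.089, 0.423, 1.63, -0, 1.089, -0.019], TCP at [279.002, 559.252, 222.675] pointing down, gripper open.
Joint ranges: [-3, 3], [-0.9, 2.11], [0.09, 2.58], [-1.31, 4.45], [0.11, 2.69], [-2.54, 2.54]. Speed limits (rad/s): [2.39, 2.39, 3.01, 3.14, 3.14, 3.14].

### API

Orientations are given as a rotation vector (axis times angle).
In Python, from workcell import ctrl gives the robot as it stands.
- The arm moves only by the tool play_rows, never from a script. Its argument "increments" is text: rows parted by semicolons, each of 5 numbers parted by spaces: the opening, from 0 (shut) to 1 (fully open), then the shift along the world's x, y, z in m, then the turn about the world's z in degrees. A call has 1 to 20 rows; each row shifts and turns the commanded pose from where the row before left it; what a row does not reach is not made up. A row lasts 1/10 s, in which the tool goes at most 50 mm and 8.59 degrees, less where a joint would pass 70% of its speed; a pose out of reach is approached as far as the arm can. A call is refused whole if a number of a shift passes 0.05 or a number of a turn 8.59, either way. A call with a gripper value outside its range is refused whole. The fingers move at their own pace and stop on an object; the grip force is fixed at half the most. Time passes only in rows, so rows that do not move let the fingers close. It gives the time, the measured TCP pose, the force and the opening at its end, in the units of the state.
- ctrl.get_obs(): the state, without advancing time (a new reading comes with each control period).
- ctrl.get_image(name): name is "scene" or "top" or "wrist"; returns a dict with "img" (480x640x3 uint8, red, green, blue), "range_z" (480x640 float32, mm along the optical axis (not along the pixel's ray), 0 where there is no reading), "vertical_fov" (degrees; the focal length in pixels is half the picture's height over the tangent of half this angle, whatever the lens; pixels are square), "cx", "cy" (the principal point, pixels), "origin" and "attitude" of the camera in the world. Camera axes: x right, y down, z forward; pixel columns grow to the right and rows downward; lengths in mm; the calibration is good to about 2 mm. A picture is of the moment at which its call begins.
- ctrl.close_job(): hands the job in, once; it reports no verdict.
The state is a dict: "t": time; "qpos": joint angles; "qvel": joint speeds; "joint_torque": joint torques, N m; "ee_pos": TCP position; "orientation": TCP orientation; "ft_force": force on the tool from outside, world axes, zero at the start; "moment": the same for the moment, N m; "width": finger opening in mm.
Only numpy, scipy, OpenCV 4.12 (cv2) and the standard library are available. Lean on these libraries where they do the work, as an engineer would, in place of code of your own. Each camera call takes 0.05 s, during which the arm holds its last target. There are 200 camera calls.

### The job

Pull the black tray all the way out from under the grow light, lay every loose grey cover that is on the bench into an open cell of the tray, rib up and one to a cell, and press each one down until it sits fully home, level and flush with the deck. Only when all are pressed in, push the tray all the way back under the light. Do not bump the light, and leave the bottle, the potted seedling and the trowel where they are.

Things in the scene. Friction and masses are not known exactly. Their poses are not given: they have to be found in the camera images.
- stand: Fixed aluminium stand lying on the bench, 316 mm wide (its x), its y from -220 to +280 mm, with two guide rails 36 mm high along y, between which the black tray slides. Origin at bench level. A fixed trough of small green seedlings stands on its +y end (y 200 to 276 mm, leaves up to about 110 mm high).
- lamp: Grow light, fixed: aluminium bar 380 mm long (stand's x), 60 mm deep, underside 155 and top 190 mm above the bench, on posts at x = -182 and +182 mm. Same origin and axes as the stand; the bar's centre line is at y = +80 mm, over the middle of the homed tray. It must not be bumped.
- tray (a joint): Sliding of the black tray (270 mm wide, deck 40 mm above the bench, six square openings, 3 along x by 2 along y, in it), in m: 0 = home under the light, against its stop, growing as it is pulled along the stand's -y, up to the stop at 0.160. About 2.5 N of friction; it stays where it is left.
- tray_handle (a point): Middle of the top edge of the tray's upright grey handle tab: 80 mm long (stand's x), 14 mm thick (stand's y), 40 mm tall above the deck, its top 80 mm above the bench. It stands at the tray's -y end, 103 mm from the light's centre line when the tray is home, so it can always be pinched from above. Axes as the stand's.
- cell1 (a point): Tray opening: -x column, +y row (in the stand's axes; 80 mm pitch), 67 x 67 mm, 8 mm deep. Point: centre of its floor, 32 mm above the bench, where a fully seated cover's origin lies; moves with the tray, axes as the stand's. On the floor along its +x and -x edges lie rubber strips, 3 to 4.5 mm high: a cover laid in rests on them, standing proud. Each sinks to floor level when pressed with 4 N and stays down.
- cell2 (a point): Tray opening: mid column, +y row (in the stand's axes; 80 mm pitch), 67 x 67 mm, 8 mm deep. Point: centre of its floor, 32 mm above the bench, where a fully seated cover's origin lies; moves with the tray, axes as the stand's. On the floor along its +x and -x edges lie rubber strips, 3 to 4.5 mm high: a cover laid in rests on them, standing proud. Each sinks to floor level when pressed with 4 N and stays down.
- cell3 (a point): Tray opening: +x column, +y row (in the stand's axes; 80 mm pitch), 67 x 67 mm, 8 mm deep. Point: centre of its floor, 32 mm above the bench, where a fully seated cover's origin lies; moves with the tray, axes as the stand's. On the floor along its +x and -x edges lie rubber strips, 3 to 4.5 mm high: a cover laid in rests on them, standing proud. Each sinks to floor level when pressed with 4 N and stays down.
- cell4 (a point): Tray opening: -x column, -y row (in the stand's axes; 80 mm pitch), 67 x 67 mm, 8 mm deep. Point: centre of its floor, 32 mm above the bench, where a fully seated cover's origin lies; moves with the tray, axes as the stand's. On the floor along its +x and -x edges lie rubber strips, 3 to 4.5 mm high: a cover laid in rests on them, standing proud. Each sinks to floor level when pressed with 4 N and stays down.
- cell5 (a point): Tray opening: mid column, -y row (in the stand's axes; 80 mm pitch), 67 x 67 mm, 8 mm deep. Point: centre of its floor, 32 mm above the bench, where a fully seated cover's origin lies; moves with the tray, axes as the stand's. On the floor along its +x and -x edges lie rubber strips, 3 to 4.5 mm high: a cover laid in rests on them, standing proud. Each sinks to floor level when pressed with 4 N and stays down.
- cell6 (a point): Tray opening: +x column, -y row (in the stand's axes; 80 mm pitch), 67 x 67 mm, 8 mm deep. Point: centre of its floor, 32 mm above the bench, where a fully seated cover's origin lies; moves with the tray, axes as the stand's. On the floor along its +x and -x edges lie rubber strips, 3 to 4.5 mm high: a cover laid in rests on them, standing proud. Each sinks to floor level when pressed with 4 N and stays down.
- cover1: Loose grey cover, about 90 g: flat plate 62 x 62 mm, 8 mm thick, with an upright grip rib across its middle, 44 mm long (cover's x), 12 mm thick (its y), 28 mm tall, its top 36 mm above the underside. Origin: centre of the underside. All are alike and fit any opening in any quarter turn. May be absent (None from the start).
- cover2: Loose grey cover, about 90 g: flat plate 62 x 62 mm, 8 mm thick, with an upright grip rib across its middle, 44 mm long (cover's x), 12 mm thick (its y), 28 mm tall, its top 36 mm above the underside. Origin: centre of the underside. All are alike and fit any opening in any quarter turn. May be absent (None from the start).
- cover3: Loose grey cover, about 90 g: flat plate 62 x 62 mm, 8 mm thick, with an upright grip rib across its middle, 44 mm long (cover's x), 12 mm thick (its y), 28 mm tall, its top 36 mm above the underside. Origin: centre of the underside. All are alike and fit any opening in any quarter turn. May be absent (None from the start).
- cover4: Loose grey cover, about 90 g: flat plate 62 x 62 mm, 8 mm thick, with an upright grip rib across its middle, 44 mm long (cover's x), 12 mm thick (its y), 28 mm tall, its top 36 mm above the underside. Origin: centre of the underside. All are alike and fit any opening in any quarter turn. May be absent (None from the start).
- cover5: Loose grey cover, about 90 g: flat plate 62 x 62 mm, 8 mm thick, with an upright grip rib across its middle, 44 mm long (cover's x), 12 mm thick (its y), 28 mm tall, its top 36 mm above the underside. Origin: centre of the underside. All are alike and fit any opening in any quarter turn. May be absent (None from the start).
- nutrient: Bystander: white bottle, 60 mm in diameter, 150 mm tall; origin under its centre. Leave it alone.
- seedling: Bystander: terracotta pot with a young plant, 72 mm in diameter, about 115 mm tall; origin under its centre. Leave it alone.
- trowel: Bystander: hand trowel lying flat, 255 mm long along its own x (wooden handle to -x), blade 50 mm wide; origin near its middle. Leave it alone.
Mind the look-alikes: they are no part of the job. Leave any brown or green look-alike of the cover5 alone.

How it is judged (in metres and radians):
On the way, in this order (a step that is already met when the one before it is completed fails the run):
1. the tray is pulled all the way out from under the light (value of joint tray above 0.15 m), for 0.2 s.
2. with the tray out, every cover there is sits pressed down level in an opening, flush with the deck (value of joint tray above 0.14 m and ((horizontal distance between cover1 and cell1 below 0.006 m and z of cover1 in the frame of cell1 below 0.002 m) or (horizontal distance between cover1 and cell2 below 0.006 m and z of cover1 in the frame of cell2 below 0.002 m) or (horizontal distance between cover1 and cell3 below 0.006 m and z of cover1 in the frame of cell3 below 0.002 m) or (horizontal distance between cover1 and cell4 below 0.006 m and z of cover1 in the frame of cell4 below 0.002 m) or (horizontal distance between cover1 and cell5 below 0.006 m and z of cover1 in the frame of cell5 below 0.002 m) or (horizontal distance between cover1 and cell6 below 0.006 m and z of cover1 in the frame of cell6 below 0.002 m)) and angle between each of cover1, cover2, cover3, cover4, cover5's own z axis and vertical below 0.04 rad and ((horizontal distance between cover2 and cell1 below 0.006 m and z of cover2 in the frame of cell1 below 0.002 m) or (horizontal distance between cover2 and cell2 below 0.006 m and z of cover2 in the frame of cell2 below 0.002 m) or (horizontal distance between cover2 and cell3 below 0.006 m and z of cover2 in the frame of cell3 below 0.002 m) or (horizontal distance between cover2 and cell4 below 0.006 m and z of cover2 in the frame of cell4 below 0.002 m) or (horizontal distance between cover2 and cell5 below 0.006 m and z of cover2 in the frame of cell5 below 0.002 m) or (horizontal distance between cover2 and cell6 below 0.006 m and z of cover2 in the frame of cell6 below 0.002 m)) and ((horizontal distance between cover3 and cell1 below 0.006 m and z of cover3 in the frame of cell1 below 0.002 m) or (horizontal distance between cover3 and cell2 below 0.006 m and z of cover3 in the frame of cell2 below 0.002 m) or (horizontal distance between cover3 and cell3 below 0.006 m and z of cover3 in the frame of cell3 below 0.002 m) or (horizontal distance between cover3 and cell4 below 0.006 m and z of cover3 in the frame of cell4 below 0.002 m) or (horizontal distance between cover3 and cell5 below 0.006 m and z of cover3 in the frame of cell5 below 0.002 m) or (horizontal distance between cover3 and cell6 below 0.006 m and z of cover3 in the frame of cell6 below 0.002 m)) and ((horizontal distance between cover4 and cell1 below 0.006 m and z of cover4 in the frame of cell1 below 0.002 m) or (horizontal distance between cover4 and cell2 below 0.006 m and z of cover4 in the frame of cell2 below 0.002 m) or (horizontal distance between cover4 and cell3 below 0.006 m and z of cover4 in the frame of cell3 below 0.002 m) or (horizontal distance between cover4 and cell4 below 0.006 m and z of cover4 in the frame of cell4 below 0.002 m) or (horizontal distance between cover4 and cell5 below 0.006 m and z of cover4 in the frame of cell5 below 0.002 m) or (horizontal distance between cover4 and cell6 below 0.006 m and z of cover4 in the frame of cell6 below 0.002 m)) and ((horizontal distance between cover5 and cell1 below 0.006 m and z of cover5 in the frame of cell1 below 0.002 m) or (horizontal distance between cover5 and cell2 below 0.006 m and z of cover5 in the frame of cell2 below 0.002 m) or (horizontal distance between cover5 and cell3 below 0.006 m and z of cover5 in the frame of cell3 below 0.002 m) or (horizontal distance between cover5 and cell4 below 0.006 m and z of cover5 in the frame of cell4 below 0.002 m) or (horizontal distance between cover5 and cell5 below 0.006 m and z of cover5 in the frame of cell5 below 0.002 m) or (horizontal distance between cover5 and cell6 below 0.006 m and z of cover5 in the frame of cell6 below 0.002 m))), for 0.2 s.
At the end, for the whole second after the job is handed in: The tray is home (within 8 mm of its stop), and every cover present lies in an opening, its underside centre within 6 mm sideways of and at most 2 mm above the centre of the opening's floor, tilted less than 0.04 rad, at rest (value of joint tray below 0.008 m and ((horizontal distance between cover1 and cell1 below 0.006 m and z of cover1 in the frame of cell1 below 0.002 m) or (horizontal distance between cover1 and cell2 below 0.006 m and z of cover1 in the frame of cell2 below 0.002 m) or (horizontal distance between cover1 and cell3 below 0.006 m and z of cover1 in the frame of cell3 below 0.002 m) or (horizontal distance between cover1 and cell4 below 0.006 m and z of cover1 in the frame of cell4 below 0.002 m) or (horizontal distance between cover1 and cell5 below 0.006 m and z of cover1 in the frame of cell5 below 0.002 m) or (horizontal distance between cover1 and cell6 below 0.006 m and z of cover1 in the frame of cell6 below 0.002 m)) and angle between each of cover1, cover2, cover3, cover4, cover5's own z axis and vertical below 0.04 rad and ((horizontal distance between cover2 and cell1 below 0.006 m and z of cover2 in the frame of cell1 below 0.002 m) or (horizontal distance between cover2 and cell2 below 0.006 m and z of cover2 in the frame of cell2 below 0.002 m) or (horizontal distance between cover2 and cell3 below 0.006 m and z of cover2 in the frame of cell3 below 0.002 m) or (horizontal distance between cover2 and cell4 below 0.006 m and z of cover2 in the frame of cell4 below 0.002 m) or (horizontal distance between cover2 and cell5 below 0.006 m and z of cover2 in the frame of cell5 below 0.002 m) or (horizontal distance between cover2 and cell6 below 0.006 m and z of cover2 in the frame of cell6 below 0.002 m)) and ((horizontal distance between cover3 and cell1 below 0.006 m and z of cover3 in the frame of cell1 below 0.002 m) or (horizontal distance between cover3 and cell2 below 0.006 m and z of cover3 in the frame of cell2 below 0.002 m) or (horizontal distance between cover3 and cell3 below 0.006 m and z of cover3 in the frame of cell3 below 0.002 m) or (horizontal distance between cover3 and cell4 below 0.006 m and z of cover3 in the frame of cell4 below 0.002 m) or (horizontal distance between cover3 and cell5 below 0.006 m and z of cover3 in the frame of cell5 below 0.002 m) or (horizontal distance between cover3 and cell6 below 0.006 m and z of cover3 in the frame of cell6 below 0.002 m)) and ((horizontal distance between cover4 and cell1 below 0.006 m and z of cover4 in the frame of cell1 below 0.002 m) or (horizontal distance between cover4 and cell2 below 0.006 m and z of cover4 in the frame of cell2 below 0.002 m) or (horizontal distance between cover4 and cell3 below 0.006 m and z of cover4 in the frame of cell3 below 0.002 m) or (horizontal distance between cover4 and cell4 below 0.006 m and z of cover4 in the frame of cell4 below 0.002 m) or (horizontal distance between cover4 and cell5 below 0.006 m and z of cover4 in the frame of cell5 below 0.002 m) or (horizontal distance between cover4 and cell6 below 0.006 m and z of cover4 in the frame of cell6 below 0.002 m)) and ((horizontal distance between cover5 and cell1 below 0.006 m and z of cover5 in the frame of cell1 below 0.002 m) or (horizontal distance between cover5 and cell2 below 0.006 m and z of cover5 in the frame of cell2 below 0.002 m) or (horizontal distance between cover5 and cell3 below 0.006 m and z of cover5 in the frame of cell3 below 0.002 m) or (horizontal distance between cover5 and cell4 below 0.006 m and z of cover5 in the frame of cell4 below 0.002 m) or (horizontal distance between cover5 and cell5 below 0.006 m and z of cover5 in the frame of cell5 below 0.002 m) or (horizontal distance between cover5 and cell6 below 0.006 m and z of cover5 in the frame of cell6 below 0.002 m)) and linear speed of each of cover1, cover2, cover3, cover4, cover5 below 0.02 m/s); the robot touches nothing.
It fails at once if the bottle is shifted by more than 30 mm (distance of nutrient from where it was at the start of the episode above 0.03 m).
It fails at once if the potted seedling is shifted by more than 30 mm (distance of seedling from where it was at the start of the episode above 0.03 m).
It fails at once if the trowel is shifted by more than 30 mm (distance of trowel from where it was at the start of the episode above 0.03 m).
It fails at once if the grow light is bumped with more than 10 N (contact force between any of the arm, the fingers and lamp above 10 N).
Of cover1, cover2, cover3, cover4, cover5 only 3 to 5 are there at a start; the rules pass over those that are not, and their reading is None.
At some moment in a run one of cover1, cover2, cover3, cover4, cover5 may be knocked a few centimetres aside while the robot is not near it.
Once in a run the grip may slacken for a moment while it holds something.
It also fails if it takes over 210 s, if anything falls off the work surface, if the arm or the gripper's body presses on something with over 40 N, if the wrist force passes 120 N, or if a joint passes its speed limit or range.

## Working session

There is one attempt and no reset: what is moved stays moved. The work goes in short steps, Python scripts to look and compute and a tool call to move; the robot and the scene stay as the last step left them, time stands still between calls to the robot, and variables do not carry over. Pictures are saved under pics/ and viewed, on a budget of 14 in all, crops included, one or two more only if the job needs it, and the job is handed in when it is done.

Besides the shell and the picture viewer there is one more tool, called after ">>>" as a command line: name --argument value ..., lists and objects as JSON in quotes. play_rows: Moves the arm, as the interface text tells. Its arguments: {"type":"object","properties":{"increments":{"type":"string"}},"required":["increments"]}

```bash
mkdir -p pics; ls; cat > h.py <<'E'
import numpy as np, cv2
from workcell import ctrl
from scipy.spatial.transform import Rotation as R
def cam(n):
    d=ctrl.get_image(n); h=d["img"].shape[0]
    d["f"]=h/2/np.tan(np.radians(d["vertical_fov"])/2)
    a=np.array(d["attitude"]); d["R"]=a if a.shape==(3,3) else R.from_rotvec(a).as_matrix()
    d["o"]=np.array(d["origin"]); return d
def ray(d,u,v,z):
    r=d["R"]@np.array([(u-d["cx"])/d["f"],(v-d["cy"])/d["f"],1]); return d["o"]+r*(z-d["o"][2])/r[2]
def pts(d):
    v,u=np.mgrid[:480,:640]; z=d["range_z"]
    p=np.stack([(u-d["cx"])/d["f"]*z,(v-d["cy"])/d["f"]*z,z],-1); return p@d["R"].T+d["o"]
def save(d,n): cv2.imwrite("pics/"+n,d["img"][...,::-1])
E
python3 - <<'E'
from h import *
print(ctrl.get_obs(), ctrl.tcp_to_grasp)
for n in("top","scene"):
    d=cam(n); save(d,n+"0.png"); print(n,d["o"],d["attitude"],d["f"],d["cx"],d["cy"],(d["range_z"]>0).mean())
    np.save(n+"0.npy",d,allow_pickle=True)
E
```

```text
pics
{'t': 0.0, 'qpos': array([ 1.08902261e+00,  4.23810221e-01,  1.63066008e+00,  4.35720536e-06,
        1.08858486e+00, -1.90043910e-02]), 'qvel': array([ 1.36196650e-03,  5.52052492e-04, -1.16173348e-03, -2.60121866e-04,
       -6.55421632e-05, -3.19555013e-04]), 'joint_torque': array([ 7.08782845e-04, -5.44618893e+01, -2.73682773e+01,  6.44512684e-02,
        2.25316908e-02, -1.09404396e-04]), 'ee_pos': array([278.74828247, 558.79970064, 221.93256223]), 'orientation': array([-7.20366269e-01, -3.05751069e+00,  2.22389297e-03]), 'ft_force': array([-0.68990724,  0.2209234 , -0.14783766]), 'moment': array([-0.02177041,  0.01181797, -0.02011368]), 'width': 88.01785497965513} 18.700000000000003
top [ 427.85335341  -73.43240261 1283.06062549] [-2.18500354  2.13886287 -0.11743445] 551.8952014766191 315.7908410026077 235.8467581054442 0.99607421875
scene [ 933.37330567  597.43347747 1051.83069414] [-0.71608019 -2.72660612  0.94773904] 489.77593415927737 315.76254709898717 244.58539171045086 0.9960188802083333
```

View pics/top0.png

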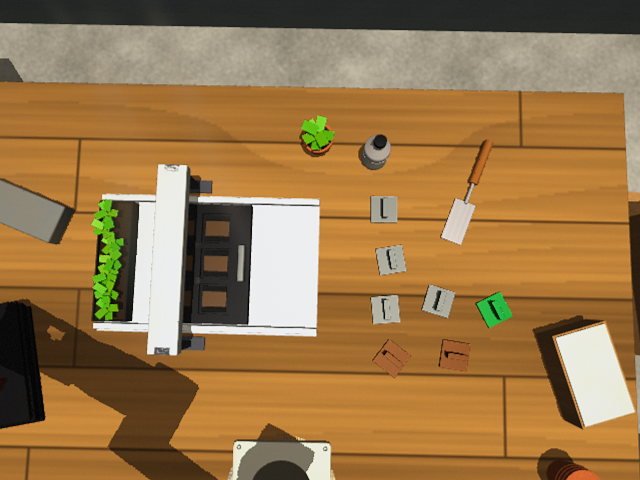

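View pics/scene0.png

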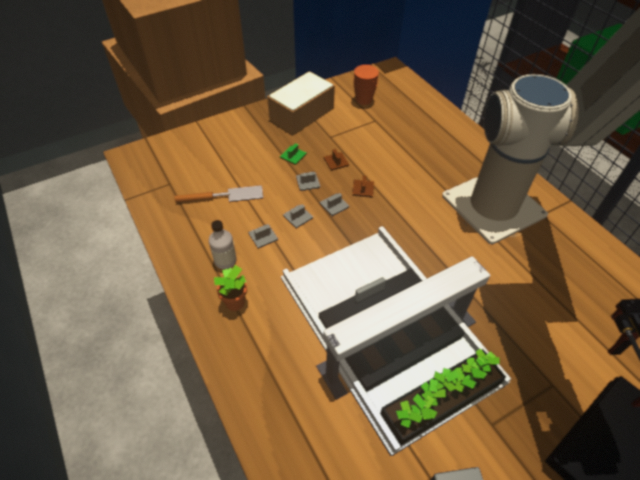

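Top view: four grey covers at about (384,209), (391,260), (385,309), (438,301). The green one at (494,310) and the brown ones at (391,357) and (455,355) are look-alikes. The handle is at (240,262), and the lamp bar is the white strip at u≈170. The scene view shows the same set. Next I measure them.

```bash
cat >> h.py <<'E'
def rect(P):  # centre, long-axis angle deg, size
    (c,s,a)=cv2.minAreaRect(P[:,:2].astype(np.float32)); 
    if s[0]<s[1]: a+=90; s=s[::-1]
    return np.round(c,1),round((a+90)%180-90,1),np.round(s,1)
def covers(d,zlo=20,zhi=50,amin=15):
    P=pts(d); hsv=cv2.cvtColor(d["img"],cv2.COLOR_RGB2HSV); out=[]
    g=((hsv[...,1]<60)&(P[...,2]>zlo)&(P[...,2]<zhi)).astype(np.uint8)
    n,l,s,c=cv2.connectedComponentsWithStats(g)
    for i in range(1,n):
        if s[i,4]>=amin and s[i,4]<1500:
            Q=P[l==i]; out.append((np.round(c[i]),s[i,4],*rect(Q),np.round(np.median(Q[:,2]),1)))
    return out
E
python3 - <<'E'
from h import *
d=np.load("top0.npy",allow_pickle=True).item()
P=pts(d)
for u,v in [(500,250),(280,260),(240,262),(384,198),(384,215),(170,250),(230,220),(280,202),(280,330)]: print((u,v),P[v,u].round(1))
print("ribs");[print(*r) for r in covers(d)]
print("handle");[print(*r) for r in covers(d,70,90)]
print("plates");[print(*r) for r in covers(d,4,60,100)]
# lamp bar
m=(P[...,2]>175)&(P[...,2]<205)&(np.arange(640)[None]>120)&(np.arange(640)[None]<200)&(d["img"].min(-1)>120)
print("lamp",rect(P[m]),np.median(P[m][:,2]))
E
```

```text
(500, 250) [ 547.9 -496.6    2.2]
(280, 260) [513.6  14.6   3.1]
(240, 262) [502.3  96.6  78.6]
(384, 198) [ 659.2 -222.2   33.1]
(384, 215) [ 620.1 -222.8   30.8]
(170, 250) [516.3 220.9 190.5]
(230, 220) [600.8 129.5  33.1]
(280, 202) [644.4  16.1  35.8]
(280, 330) [355.    7.9  34. ]
ribs
[371. 164.] 70 [ 740.3 -191.6] 70.8 [53.4 17.2] 35.5
[194. 185.] 33 [679.2 217.2] -53.2 [21.6 11.8] 34.0
[130. 197.] 314 [648.7 364.4] 89.7 [124.1  13.2] 35.4
[385. 207.] 115 [ 638.  -223.4] 0.9 [42.9 11.9] 35.4
[ 65. 215.] 100 [601.1 509.6] -19.5 [43.   6.7] 34.6
[131. 271.] 427 [483.6 348.2] -0.4 [228.1   5.3] 34.9
[392. 258.] 121 [ 520.4 -240.9] 11.0 [43.7 12.2] 35.6
[440. 301.] 132 [ 427.8 -350.5] -15.2 [43.8 13.1] 35.0
[386. 309.] 119 [ 406.7 -229.1] 6.4 [43.6 12.9] 36.0
[ 21. 314.] 61 [376.8 584.3] 15.5 [48.9 10.5] 42.6
[120. 325.] 307 [357.1 365.8] 89.8 [123.1  12.4] 35.9
[249. 329.] 777 [355.9  78.7] 89.7 [298.4  12.6] 35.7
[ 24. 334.] 58 [333.8 577.5] 10.1 [35.7  8.3] 39.9
[186. 343.] 28 [324.2 217.4] 48.2 [20.8 10. ] 36.1
[ 28. 390.] 354 [213.6 562.1] -13.2 [188.2  73. ] 41.7
handle
[372. 159.] 71 [ 740.9 -192.3] 72.5 [53.6 17.4] 79.7
[191. 180.] 16 [682.9 212.7] -7.1 [12.1  5.4] 78.8
[240. 263.] 249 [501.7  96. ] 0.4 [77.3 14.6] 80.1
plates
[371. 164.] 112 [ 740.3 -191.6] 70.8 [53.4 17.2] 36.4
[200. 187.] 212 [683.3 207.3] -88.4 [52.4 28.8] 7.6
[459. 219.] 830 [ 634.7 -405.8] -20.7 [146.3  49.8] 7.4
[383. 209.] 649 [ 638.1 -224.1] 0.3 [61.9 59.4] 9.4
[390. 259.] 659 [ 520.1 -241. ] -79.3 [61.  60.8] 9.1
[438. 301.] 689 [ 427.6 -350.4] 73.9 [62.2 60.8] 9.4
[385. 309.] 688 [ 406.3 -229.2] 5.8 [61.1 61. ] 9.2
[193. 343.] 222 [319.9 207.1] -88.8 [49.4 27.4] 7.1
lamp (array([502.2, 227.4]), -0.2, array([378.4,  61.6])) 189.81081962809253
```

>>> play_rows --increments "0 0 0 0.03 0;0 0 0 0.03 0;0 0.0186 -0.0368 0 -5.3;0 0.0186 -0.0368 0 -5.3;0 0.0186 -0.0368 0 -5.3;0 0.0186 -0.0368 0 -5.3;0 0.0186 -0.0368 0 -5.3;0 0.0186 -0.0368 0 -5.3;0 0.0186 -0.0368 0 -5.3;0 0.0186 -0.0368 0 -5.3;0 0.0186 -0.0368 0 -5.3;0 0.0186 -0.0368 0 -5.3;0 0.0186 -0.0368 0 -5.3;0 0.0186 -0.0368 0 -5.3;0 0 0 0 0;0 0 0 0 0"

```text
t: 1.7
ee_pos: [502.1, 117.0, 282.3]
orientation: [-2.225, -2.217, 0.001]
ft_force: [-0.7, 0.0, -0.3]
width: 0.3
```

```bash
python3 - <<'E'
from h import *
o=ctrl.get_obs();print(o["t"],o["ee_pos"],o["orientation"],o["qpos"],o["ft_force"],o["width"])
d=cam("scene");save(d,"scene1.png")
P=pts(d); g=P[(np.abs(P[...,0]-o["ee_pos"][0])<130)&(np.abs(P[...,1]-o["ee_pos"][1])<130)&(P[...,2]>275)]
for z in range(275,480,15):
    q=g[(g[:,2]>=z)&(g[:,2]<z+15)]
    if len(q): print(z,len(q),q[:,:2].min(0).round(),q[:,:2].max(0).round())
E
```

```text
1.7 [502.11938221 116.97343387 282.30980562] [-2.22480707e+00 -2.21700310e+00  8.65030434e-04] [2.05595370e-01 1.92324998e-01 1.80988874e+00 3.63353892e-04
 1.14025203e+00 2.08957441e-01] [-0.67790823  0.01201004 -0.2575217 ] 0.345747166719868
275 26 [491. 105.] [513. 128.]
290 70 [494. 105.] [513. 129.]
305 62 [493. 107.] [515. 129.]
320 64 [492. 112.] [517. 130.]
335 13 [492. 119.] [517. 129.]
350 23 [429.  84.] [584. 145.]
365 402 [422.  84.] [585. 151.]
380 544 [416.  86.] [591. 152.]
395 1419 [415.  83.] [593. 151.]
410 221 [462.  95.] [521. 142.]
425 71 [463. 119.] [521. 142.]
440 149 [462. 105.] [540. 153.]
455 393 [466.  90.] [541. 155.]
470 113 [480. 100.] [543. 157.]
```

View pics/scene1.png

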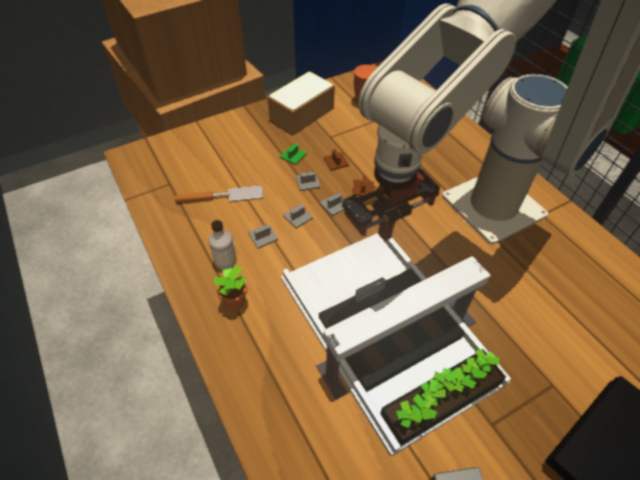

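The gripper body's 178 mm runs along the jaw axis (x at present). I lower the shut fingers behind the handle tab and pull.

>>> play_rows --increments "0 0 0.004 -0.04 0;0 0 0 -0.04 0;0 0 0 -0.04 0;0 0 0 -0.04 0;0 0 0 -0.04 0;0 0 0 -0.03 0;0 0 0 -0.004 0;0 0 0 0 0;0 0 -0.012 0 0;0 0 -0.012 0 0;0 0 -0.012 0 0;0 0 -0.012 0 0;0 0 -0.012 0 0;0 0 -0.012 0 0;0 0 -0.012 0 0;0 0 -0.012 0 0;0 0 0 0 0"

```text
t: 3.45
ee_pos: [501.8, 23.9, 48.4]
orientation: [-2.225, -2.217, 0.002]
ft_force: [-0.4, 0.4, -0.4]
width: 0.6
```

>>> play_rows --increments "0 0 -0.01 0 0;0 0 -0.01 0 0;0 0 -0.01 0 0;0 0 -0.007 0 0;0 0 -0.003 0 0;0 0 -0.002 0 0;0 0 0 0 0"

```text
t: 4.15
ee_pos: [502.0, -16.4, 48.6]
orientation: [-2.224, -2.219, 0.0]
ft_force: [-1.4, 1.0, -1.1]
width: 0.5
```

>>> play_rows --increments "0 0 -0.002 0 0;0 0 -0.002 0 0;0 0 -0.002 0 0;0 0 0 0 0"

```text
t: 4.55
ee_pos: [502.0, -16.7, 48.6]
orientation: [-2.223, -2.212, -0.007]
ft_force: [-0.1, 45.1, 0.7]
width: 0.0
```

>>> play_rows --increments "0 0 0.008 0 0;0 0 0.004 0.03 0;0 0 0 0.04 0;0 0 0 0.04 0;0 0 0 0.04 0;0.5 0.0136 -0.0218 0.01 -8.5;0.5 0.0136 -0.0218 0 -8.5;0.5 0.0136 -0.0218 0 -8.5;0.5 0.0136 -0.0218 0 -8.5;0.5 0.0136 -0.0218 0 -8.5;0.5 0.0136 -0.0218 0 -8.5;0.5 0.0136 -0.0218 0 -8.5;0.5 0.0136 -0.0218 0 -8.5;0.5 0.0136 -0.0218 0 -8.5;0.5 0.0136 -0.0218 0 -8.5;0.5 0 0 0 -4;0.5 0 0 0 0"

```text
t: 6.25
ee_pos: [638.5, -229.3, 208.5]
orientation: [3.141, 0.022, 0.0]
ft_force: [0.2, -0.5, -0.6]
width: 43.9
```

```bash
cat >> h.py <<'E'
def cells(d):
    P=pts(d); z=P[...,2]; m=((z<37)&(P[...,0]>370)&(P[...,0]<635)&(P[...,1]>-25)&(P[...,1]<165)&(z>10)).astype(np.uint8)
    n,l,s,c=cv2.connectedComponentsWithStats(m)
    return [(np.round(c[i]),s[i,4],*rect(P[l==i]),np.round(np.median(z[l==i]),1)) for i in range(1,n) if s[i,4]>150]
E
python3 - <<'E'
from h import *
o=ctrl.get_obs();print(o["ee_pos"],R.from_rotvec(o["orientation"]).as_matrix()[:,1].round(3),o["ft_force"],o["width"])
d=cam("top");save(d,"top1.png");np.save("top1.npy",d,allow_pickle=True)
print("ribs");[print(*r) for r in covers(d) if r[2][1]<0]
print("handle");[print(*r) for r in covers(d,70,90)]
print("cells");[print(*r) for r in cells(d)]
E
```

```text
[ 638.45398066 -229.3030112   208.48054737] [ 0.014 -1.     0.001] [ 0.16356012 -0.54661602 -0.59833563] 43.88135632398002
ribs
handle
[370. 159.] 43 [ 740.5 -185.6] 58.0 [45.3 11.4] 78.7
[191. 180.] 17 [683.  212.1] -3.2 [13.2  2.8] 81.3
[300. 264.] 237 [500.9 -35.4] -0.5 [79.1 13.9] 80.2
[182. 345.] 15 [320.9 213.5] 7.3 [13.1  3.3] 77.8
cells
[239. 228.] 780 [582.3 109.4] -1.9 [72.1 70.6] 33.2
[274. 229.] 776 [581.7  26.8] -4.2 [74.9 73.9] 33.2
[238. 263.] 769 [499.4 108. ] 1.0 [74.7 70.3] 33.0
[273. 264.] 803 [501.5  29.1] -0.8 [74.4 72.3] 32.9
[236. 299.] 829 [422.7 111.1] -89.0 [77.  69.2] 33.0
[272. 300.] 820 [419.8  28.8] -1.9 [71.6 70.4] 33.0
```

View pics/top1.png

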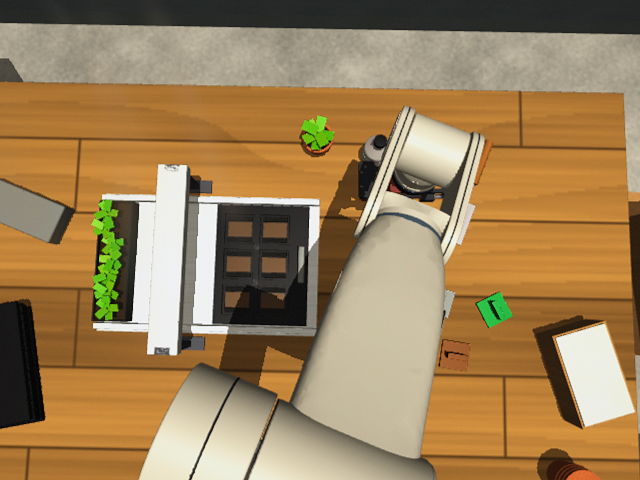

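Tray is fully out: handle at pixel (300,264), y = -35 mm, and all six cells are open. I use the wrist camera to fix the first cover.

```bash
python3 - <<'E'
from h import *
d=cam("wrist");save(d,"wrist1.png");print(d["o"],ctrl.get_obs()["ee_pos"])
print("ribs");[print(*r) for r in covers(d,20,50,100)]
print("plates");[print(*r[:6]) for r in covers(d,4,50,100)]
E
```

```text
[ 712.94864975 -228.33491777  370.84631947] [ 638.04190852 -228.33816357  208.59239559]
ribs
[303. 113.] 113 [ 738.1 -213.3] -58.2 [39.8  7.6] 37.8
[314. 225.] 606 [ 637.8 -224.7] 1.1 [44.  11.4] 36.2
[329. 336.] 558 [ 520.1 -241.5] 10.7 [44.5 12.1] 36.0
[ 58. 440.] 941 [396.1  50.9] -1.2 [84.2 25.6] 36.7
[315. 427.] 480 [ 406.5 -229.6] 5.7 [45.1 12.2] 35.9
plates
[303. 113.] 120 [ 738.1 -213.3] -58.2 [39.8  7.6] 35.9
[ 58. 440.] 941 [396.1  50.9] -1.2 [84.2 25.6] 36.7
```

View pics/wrist1.png

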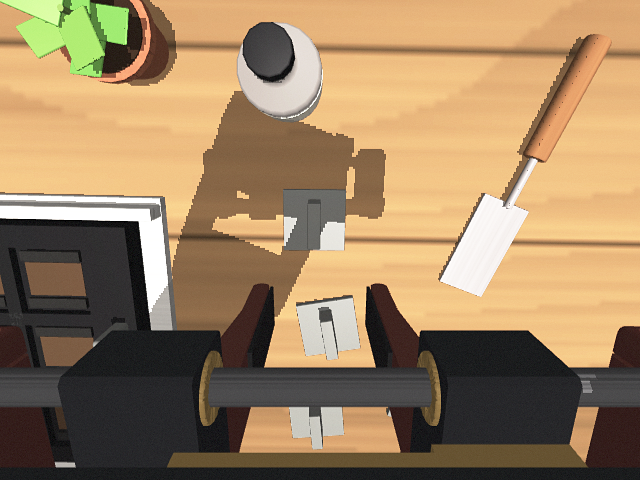

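Wrist view: cover A at pixel (314,225), or (638,-224) mm, agreeing with the top camera to 1 mm. The bottle is at (280,70), clear of the body. Grasping A.

>>> play_rows --increments "0.5 0 0.005 -0.04 0;0.5 0 0 -0.04 0;0.5 0 0 -0.04 0;0.5 0 0 -0.04 0;0.5 0 0 -0.025 0;0.5 0 0 -0.011 0;0.5 0 0 -0.002 0;0 0 0 0 0;0 0 0 0 0;0 0 0 0 0;0 0 0 0 0;0 0 0 0 0"

```text
t: 7.55
ee_pos: [638.7, -223.6, 11.7]
orientation: [3.141, 0.024, 0.002]
ft_force: [-0.6, 0.5, 4.2]
width: 11.8
```

>>> play_rows --increments "0 0 0 0.03 0;0 0 0 0.03 0;0 0 0 0.03 0;0 0 0 0.03 0;0 -0.0052 0.0229 0 8.1;0 -0.0052 0.0229 0 8.1;0 -0.0052 0.0229 0 8.1;0 -0.0052 0.0229 0 8.1;0 -0.0052 0.0229 0 8.1;0 -0.0052 0.0229 0 8.1;0 -0.0052 0.0229 0 8.1;0 -0.0052 0.0229 0 8.1;0 -0.0052 0.0229 0 8.1;0 -0.0052 0.0229 0 8.1;0 -0.0052 0.0229 0 8.1;0 0 0 0 0;0 0 0 0 0"

```text
t: 9.25
ee_pos: [581.0, 28.7, 130.8]
orientation: [2.223, 2.22, -0.0]
ft_force: [-1.3, -0.6, -1.3]
width: 11.8
```

```bash
python3 - <<'E'
from h import *
o=ctrl.get_obs();print(o["t"],o["ee_pos"],R.from_rotvec(o["orientation"]).as_matrix()[:,1].round(3),o["ft_force"],o["width"])
d=cam("wrist");save(d,"wrist2.png");print(d["o"])
P=pts(d);z=P[...,2];q=P[(z>110)&(z<140)&(np.hypot(P[...,0]-o["ee_pos"][0],P[...,1]-o["ee_pos"][1])<55)];
print("held low", rect(q),len(q))
for r in cells(d): print(*r)
E
```

```text
9.25 [580.98827269  28.70103325 130.77016024] [ 1.    -0.001  0.   ] [-1.30804273 -0.60966925 -1.29277405] 11.755485024501429
[580.98039583 102.66781496 293.12087664]
held low (array([581.,  27.]), -89.9, array([62.5, 62.3])) 7985
[ 76. 132.] 10182 [419.2 107.5] 90.0 [67.6 66.5] 33.4
[201. 133.] 9828 [500.1 107.2] 89.7 [67.5 66.6] 33.2
[320. 133.] 10333 [581.2 106.9] 89.7 [67.4 67.4] 33.2
[ 96. 249.] 7822 [418.6  26.7] -89.8 [66.7 65.6] 33.4
[208. 249.] 7931 [499.8  26.2] 89.6 [66.6 66.4] 33.3
[320. 222.] 2851 [580.9  47. ] 0.1 [67.5 23.7] 33.1
```

View pics/wrist2.png

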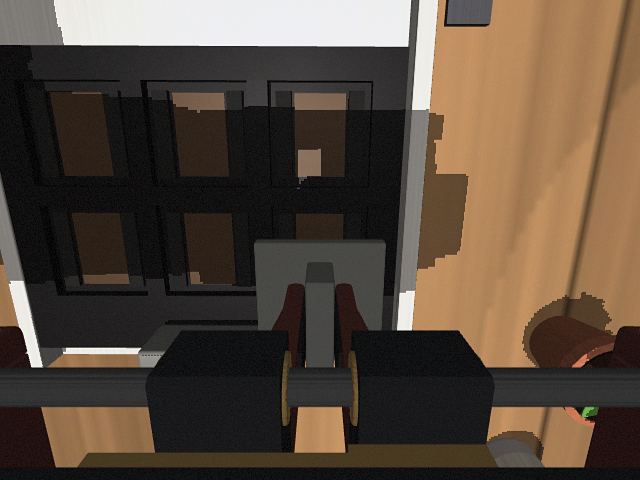

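Wrist view: held cover plate centred at (581,27) over cell6 at (581,27). Descending and pressing while gripped.

>>> play_rows --increments "0 0 0 -0.04 0;0 0 0 -0.035 0;0 0 0 -0.004 0;0 0 0 -0.003 0;0 0 0 -0.002 0;0 0 0 0 0"

```text
t: 9.9
ee_pos: [582.0, 28.3, 48.0]
orientation: [2.221, 2.219, 0.002]
ft_force: [0.6, 0.7, -0.8]
width: 12.0
```

>>> play_rows --increments "0 0 0 -0.001 0;0 0 0 -0.001 0;0 0 0 -0.001 0;0 0 0 -0.001 0;0 0 0 0 0"

```text
t: 10.4
ee_pos: [582.1, 28.4, 44.3]
orientation: [2.22, 2.22, 0.003]
ft_force: [-1.4, -0.9, 5.9]
width: 12.0
```

>>> play_rows --increments "0 0 0 -0.001 0;0 0 0 -0.001 0;0 0 0 -0.001 0;0 0 0 0 0"

```text
t: 10.8
ee_pos: [582.2, 28.4, 43.7]
orientation: [2.22, 2.22, 0.003]
ft_force: [-8.4, -3.2, 31.9]
width: 11.6
```

>>> play_rows --increments "0 0 0 0.003 0;0.5 0 0 0 0;0.5 0 0 0 0;0.5 0 0 0 0;0.5 0 0 0.03 0;0.5 0 0 0.04 0;0.5 0 -0.03 0.04 0;0.5 0 -0.03 0.02 0;0.5 0 0 0 0"

```text
t: 11.7
ee_pos: [583.1, -34.0, 175.8]
orientation: [2.221, 2.215, 0.005]
ft_force: [0.7, 1.4, 0.8]
width: 43.6
```

```bash
cat >> h.py <<'E'
def seated(d,c):
    P=pts(d);z=P[...,2];k=(abs(P[...,0]-c[0])<45)&(abs(P[...,1]-c[1])<45)
    hsv=cv2.cvtColor(d["img"],cv2.COLOR_RGB2HSV)
    rib=k&(z>58)&(z<80); pl=k&(z>36)&(z<50)&(abs(P[...,0]-c[0])<28)&(abs(P[...,1]-c[1])<28); 
    dk=(abs(P[...,0]-c[0])<45)&(abs(P[...,1]-c[1])<45)&((abs(P[...,0]-c[0])>36)|(abs(P[...,1]-c[1])>36))&(z>36)&(z<46)
    Q=P[pl]; A=np.c_[Q[:,:2]-np.array(c),np.ones(len(Q))]; A,Q=A,Q
    s=np.linalg.lstsq(A,Q[:,2],rcond=None)[0]
    print("cell",c,"rib",rect(P[rib]),np.median(z[rib]),"plate fit slope",s[:2].round(4),"z",s[2].round(2),"deck",np.median(z[dk]),len(Q))
def st():
    o=ctrl.get_obs();y=R.from_rotvec(o["orientation"]).as_matrix()[:,1]
    print("t",round(o["t"],2),o["ee_pos"].round(1),"yaw",np.degrees(np.arctan2(y[1],y[0])).round(1),o["ft_force"].round(1),round(o["width"],1))
E
python3 - <<'E'
from h import *
st();d=cam("wrist");save(d,"wrist3.png")
seated(d,(581.2,26.9))
for r in cells(d): print(*r)
print("ribs");[print(*r) for r in covers(d,20,50,100)]
E
```

```text
t 11.7 [583.1 -34.  175.8] yaw -0.2 [0.7 1.4 0.8] 43.6
cell (581.2, 26.9) rib (array([582.2,  26.5]), 89.6, array([43.4, 11.7])) 68.50265108636776 plate fit slope [0.0011 0.0012] z 40.54 deck 40.531729967073886 4191
[95. 47.] 8418 [419.  107.1] 0.2 [65.7 64.7] 33.4
[208.  47.] 8055 [500.1 106.9] -0.1 [66.7 64.8] 33.3
[316.  47.] 8501 [581.1 106.7] -0.2 [67.5 65.3] 33.2
[112. 157.] 7102 [418.8  27.5] 89.8 [67.3 66.5] 33.4
[214. 157.] 7149 [499.9  27. ] 89.9 [67.2 66.8] 33.3
[306. 152.] 1000 [580.7  26.7] 89.7 [67.4 67.4] 32.8
ribs
[261. 430.] 727 [ 523.5 -239.8] 7.9 [37.2 13.3] 34.5
```

First cover is flush (plate 40.5, deck 40.5, no tilt). Next cover B.

>>> play_rows --increments "0.5 -0.0063 -0.0207 0 -7.9;0.5 -0.0063 -0.0207 0 -7.9;0.5 -0.0063 -0.0207 0 -7.9;0.5 -0.0063 -0.0207 0 -7.9;0.5 -0.0063 -0.0207 0 -7.9;0.5 -0.0063 -0.0207 0 -7.9;0.5 -0.0063 -0.0207 0 -7.9;0.5 -0.0063 -0.0207 0 -7.9;0.5 -0.0063 -0.0207 0 -7.9;0.5 -0.0063 -0.0207 0 -7.9;0.5 0 0 0 0;0.5 0 0 0 0"

```text
t: 12.95
ee_pos: [517.5, -237.4, 171.2]
orientation: [-3.125, -0.304, 0.003]
ft_force: [-0.3, -0.1, 0.7]
width: 43.9
```

```bash
python3 - <<'E'
from h import *
st();d=cam("wrist")
[print(*r) for r in covers(d,20,50,100)]
E
```

```text
t 12.95 [ 517.5 -237.4  171.2] yaw -78.9 [-0.3 -0.1  0.7] 43.9
[324. 232.] 789 [ 519.6 -241.6] 11.2 [44.2 11.7] 36.2
[ 11. 242.] 1172 [461.  13.] -1.9 [43.7 26.4] 36.3
[287. 344.] 625 [ 408.  -229.3] 5.7 [40.9 12. ] 36.0
```

>>> play_rows --increments "0.5 0.002 -0.004 -0.04 0;0.5 0 0 -0.04 0;0.5 0 0 -0.04 0;0.5 0 0 -0.025 0;0.5 0 0 -0.011 0;0.5 0 0 -0.003 0;0 0 0 0 0;0 0 0 0 0;0 0 0 0 0;0 0 0 0 0;0 0 0 0 0"

```text
t: 14.1
ee_pos: [520.4, -242.6, 14.6]
orientation: [3.127, 0.3, 0.002]
ft_force: [-0.1, 1.7, 5.0]
width: 11.9
```

>>> play_rows --increments "0 0 0 0.03 0;0 0 0 0.03 0;0 0 0 0.03 0;0 0 0 0.03 0;0 -0.0018 0.0245 0 7.2;0 -0.0018 0.0245 0 7.2;0 -0.0018 0.0245 0 7.2;0 -0.0018 0.0245 0 7.2;0 -0.0018 0.0245 0 7.2;0 -0.0018 0.0245 0 7.2;0 -0.0018 0.0245 0 7.2;0 -0.0018 0.0245 0 7.2;0 -0.0018 0.0245 0 7.2;0 -0.0018 0.0245 0 7.2;0 -0.0018 0.0245 0 7.2;0 0 0 0 0;0 0 0 0 0"

```text
t: 15.8
ee_pos: [500.1, 27.2, 133.7]
orientation: [2.219, 2.224, -0.0]
ft_force: [-0.2, 0.1, -0.4]
width: 11.7
```

```bash
cat >> h.py <<'E'
def held():
    st();d=cam("wrist");e=ctrl.get_obs()["ee_pos"];P=pts(d);z=P[...,2]-e[2]
    m=(z>-18)&(z<10)&(np.hypot(P[...,0]-e[0],P[...,1]-e[1])<55);q=P[m]
    pl=q[(np.abs(q[:,2]-np.median(q[:,2]))<4)]
    print("held",rect(q),"plate top z-tcp",(np.median(pl[:,2])-e[2]).round(1),len(q))
    for r in cells(d): print(*r)
    return d
E
python3 -c "
from h import *
held()"
```

```text
t 15.8 [500.1  27.2 133.7] yaw 0.1 [-0.2  0.1 -0.4] 11.7
held (array([500.1,  33.3]), 0.1, array([62.4, 47.8])) plate top z-tcp -6.3 8077
[201. 129.] 10233 [420.1 107.7] 89.7 [67.5 66.7] 33.3
[323. 130.] 9767 [501.2 107.3] 89.7 [67.5 67.4] 33.2
[442. 131.] 10002 [581.9 107. ] 89.7 [67.5 66.9] 33.3
[209. 245.] 7797 [419.8  26.7] 89.8 [66.7 66.3] 33.3
[321. 219.] 3131 [500.9  47.1] 0.1 [67.3 25. ] 33.2
[408. 235.] 709 [581.6  26.2] 89.5 [67.2 66. ] 33.0
```

>>> play_rows --increments "0 0.001 0.0007 -0.04 0;0 0 0 -0.036 0;0 0 0 -0.004 0;0 0 0 -0.003 0;0 0 0 -0.002 0;0 0 0 -0.001 0;0 0 0 -0.001 0;0 0 0 0 0"

```text
t: 16.65
ee_pos: [502.1, 27.4, 48.5]
orientation: [2.217, 2.223, 0.002]
ft_force: [-2.6, -2.4, 5.5]
width: 12.0
```

>>> play_rows --increments "0 0 0 -0.001 0;0 0 0 -0.001 0;0 0 0 0 0"

```text
t: 16.95
ee_pos: [502.2, 27.4, 46.7]
orientation: [2.217, 2.223, 0.002]
ft_force: [-3.4, -1.8, 11.6]
width: 11.4
```

>>> play_rows --increments "0 0 0 -0.001 0;0 0 0 -0.001 0;0 0 0 0 0"

```text
t: 17.25
ee_pos: [502.2, 27.5, 46.5]
orientation: [2.217, 2.223, 0.003]
ft_force: [-10.5, -2.4, 35.8]
width: 12.1
```

>>> play_rows --increments "0 0 0 0.004 0;0.5 0 0 0 0;0.5 0 0 0 0;0.5 0 0 0 0;0.5 0 0 0.03 0;0.5 0 0 0.04 0;0.5 0 -0.03 0.04 0;0.5 0 -0.03 0.02 0;0.5 0 0 0 0"

```text
t: 18.15
ee_pos: [503.3, -34.6, 179.5]
orientation: [2.217, 2.219, 0.005]
ft_force: [0.1, 0.4, 0.0]
width: 43.9
```

```bash
python3 - <<'E'
from h import *
st();d=cam("wrist")
seated(d,(581.5,26.9));seated(d,(501,26.9))
print("ribs");[print(*r) for r in covers(d,20,50,100)]
E
```

```text
t 18.15 [503.3 -34.6 179.5] yaw 0.1 [0.1 0.4 0. ] 43.9
cell (581.5, 26.9) rib (array([581.9,  27. ]), -89.6, array([43.3, 12.5])) 68.29841601518154 plate fit slope [-0.0019 -0.0005] z 40.78 deck 40.55207451448496 3689
cell (501, 26.9) rib (array([502.9,  26.2]), 89.9, array([43.1, 11.8])) 68.44309169953789 plate fit slope [-0.0001 -0.0002] z 40.55 deck 40.54018244151047 4022
ribs
[579. 364.] 171 [ 762.1 -170.3] -1.7 [28.5  4.6] 26.4
```

>>> play_rows --increments "0.5 -0.0096 -0.0195 0 -8.4;0.5 -0.0096 -0.0195 0 -8.4;0.5 -0.0096 -0.0195 0 -8.4;0.5 -0.0096 -0.0195 0 -8.4;0.5 -0.0096 -0.0195 0 -8.4;0.5 -0.0096 -0.0195 0 -8.4;0.5 -0.0096 -0.0195 0 -8.4;0.5 -0.0096 -0.0195 0 -8.4;0.5 -0.0096 -0.0195 0 -8.4;0.5 -0.0096 -0.0195 0 -8.4;0.5 0 0 0 0;0.5 0 0 0 0"

```text
t: 19.4
ee_pos: [404.8, -226.3, 175.5]
orientation: [-3.135, -0.173, 0.003]
ft_force: [0.3, 0.6, 0.6]
width: 43.7
```

```bash
python3 - <<'E'
from h import *
st();d=cam("wrist")
[print(*r) for r in covers(d,20,50,100)]
E
```

```text
t 19.4 [ 404.8 -226.3  175.5] yaw -83.7 [0.3 0.6 0.6] 43.7
[467. 223.] 1126 [ 426.9 -350.4] -17.6 [44.1 13.2] 35.8
[322. 232.] 746 [ 405.8 -229.5] 5.2 [43.8 12. ] 36.2
```

>>> play_rows --increments "0.5 0.001 -0.003 -0.04 0;0.5 0 0 -0.04 0;0.5 0 0 -0.04 0;0.5 0 0 -0.03 0;0.5 0 0 -0.011 0;0.5 0 0 -0.003 0;0 0 0 0 0;0 0 0 0 0;0 0 0 0 0;0 0 0 0 0;0 0 0 0 0"

```text
t: 20.55
ee_pos: [406.6, -230.5, 13.5]
orientation: [3.136, 0.169, 0.002]
ft_force: [0.0, 1.4, 8.6]
width: 11.7
```

>>> play_rows --increments "0 0 0 0.03 0;0 0 0 0.03 0;0 0 0 0.03 0;0 0 0 0.03 0;0 0.0012 0.0234 0 7.6;0 0.0012 0.0234 0 7.6;0 0.0012 0.0234 0 7.6;0 0.0012 0.0234 0 7.6;0 0.0012 0.0234 0 7.6;0 0.0012 0.0234 0 7.6;0 0.0012 0.0234 0 7.6;0 0.0012 0.0234 0 7.6;0 0.0012 0.0234 0 7.6;0 0.0012 0.0234 0 7.6;0 0.0012 0.0234 0 7.6;0 0 0 0 0;0 0 0 0 0"

```text
t: 22.25
ee_pos: [419.3, 27.2, 132.8]
orientation: [2.227, 2.216, -0.0]
ft_force: [0.0, 0.1, -0.1]
width: 11.9
```

```bash
python3 -c "
from h import *
held()"
```

```text
t 22.25 [419.3  27.2 132.8] yaw -0.3 [ 0.   0.1 -0.1] 11.9
held (array([419.2,  33.5]), -0.0, array([62.2, 46.4])) plate top z-tcp -5.2 7895
[321. 129.] 10323 [421.2 107.8] -0.2 [67.5 67.4] 33.2
[444. 129.] 9683 [502.2 107.5] 89.7 [67.5 66.5] 33.2
[564. 129.] 9933 [583.6 107.1] 90.0 [67.5 65.4] 33.4
[321. 220.] 3316 [420.8  46.3] -0.2 [67.4 26.7] 33.2
[410. 228.] 850 [501.7  26.6] 0.2 [66.4 65.9] 32.8
[525. 236.] 599 [582.5  26. ] 89.7 [66.6 64.9] 34.6
```

>>> play_rows --increments "0 0.001 0.0007 -0.04 0;0 0 0 -0.036 0;0 0 0 -0.004 0;0 0 0 -0.003 0;0 0 0 -0.002 0;0 0 0 -0.001 0;0 0 0 -0.001 0;0 0 0 0 0"

```text
t: 23.1
ee_pos: [419.2, 27.4, 47.5]
orientation: [-2.228, -2.212, 0.002]
ft_force: [-8.4, 5.0, 24.7]
width: 11.8
```

>>> play_rows --increments "0 0 0 -0.001 0;0 0 0 -0.001 0;0 0 0 0 0"

```text
t: 23.4
ee_pos: [419.3, 27.2, 46.3]
orientation: [-2.228, -2.213, 0.002]
ft_force: [-12.1, 1.6, 39.2]
width: 11.6
```

>>> play_rows --increments "0 0 0 0.004 0;0.5 0 0 0 0;0.5 0 0 0 0;0.5 0 0 0 0;0.5 0 0 0.03 0;0.5 0 0 0.04 0;0.5 0 -0.03 0.04 0;0.5 0 -0.03 0.02 0;0.5 0 0 0 0"

```text
t: 24.3
ee_pos: [422.4, -34.4, 180.4]
orientation: [2.225, 2.211, 0.005]
ft_force: [-0.1, 0.0, -0.3]
width: 44.0
```

```bash
python3 - <<'E'
from h import *
st();d=cam("wrist");save(d,"wrist4.png")
seated(d,(581.5,26.9));seated(d,(501,26.9));seated(d,(420.5,26.9))
for r in cells(d): print(*r)
E
```

```text
t 24.3 [422.4 -34.4 180.4] yaw -0.4 [-0.1  0.  -0.3] 44.0
cell (581.5, 26.9) rib (array([581.8,  26.8]), -89.4, array([43.8, 13.4])) 68.14716001536107 plate fit slope [ 0.0034 -0.0021] z 41.11 deck 40.57570534757704 3231
cell (501, 26.9) rib (array([502.7,  25.9]), -89.3, array([43.8, 12.8])) 68.28319884985567 plate fit slope [-0.0015 -0.0001] z 40.75 deck 40.55080873208283 3663
cell (420.5, 26.9) rib (array([420.9,  27.7]), 89.5, array([43. , 11.6])) 72.21648552744898 plate fit slope [-0.0013 -0.1323] z 44.17 deck 40.53939662237602 4179
[315.  47.] 8349 [421.1 107.9] -0.4 [67.5 65. ] 33.2
[425.  47.] 7740 [502.  107.6] -0.2 [66.6 65.2] 33.3
[531.  47.] 7965 [583.3 107.2] -0.5 [65.8 65.1] 33.4
[316. 131.] 1035 [420.7  27.6] -0.3 [67.3 67.2] 32.7
[398. 137.] 836 [501.6  27.2] 89.8 [67.2 66.5] 32.6
[502. 151.] 648 [582.8  26.7] 89.7 [67.3 65.1] 33.0
```

View pics/wrist4.png

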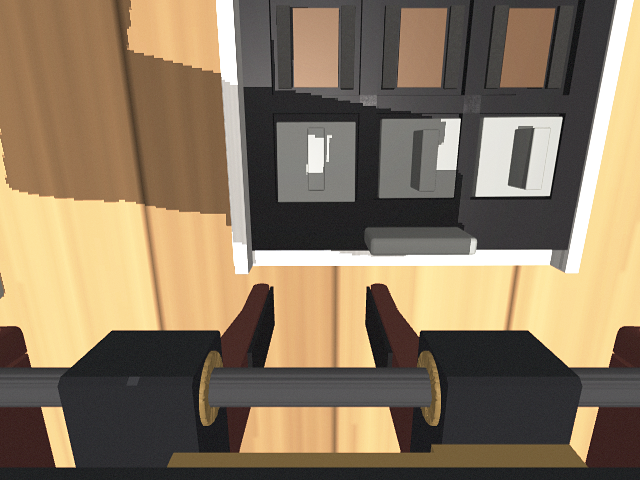

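Wrist view: the cover in cell4 at (316,160) is tilted, with its -y edge caught on the deck (slope 0.13 in y); the other two look flush. I regrip it, shift +y and drop it in.

>>> play_rows --increments "0.5 -0.0015 0.03 -0.03 0.3;0.5 0 0.03 -0.03 0;0.5 0 0 -0.04 0;0.5 0 0 -0.025 0;0.5 0 0 -0.006 0;0.5 0 0 0 0;0 0 0 0 0;0 0 0 0 0;0 0 0 0 0;0 0 0 0 0;0 0 0 0.003 0;0 0 0 0.002 0;0 0 0.002 0 0;0 0 0.002 0 0;0 0 0 0 0"

```text
t: 25.85
ee_pos: [418.9, 32.1, 51.7]
orientation: [-2.22, -2.223, -0.0]
ft_force: [-0.4, -0.1, -0.4]
width: 12.0
```

```bash
python3 - <<'E'
from h import *
st();d=cam("wrist")
P=pts(d);z=P[...,2]
q=P[(z>37)&(z<60)&(abs(P[...,0]-420.5)<30)&(P[...,1]>0)&(P[...,1]<75)&(cv2.cvtColor(d["img"],cv2.COLOR_RGB2HSV)[...,2]>70)]
print(len(q),q.min(0).round(1),q.max(0).round(1))
A=np.c_[q[:,:2]-[420.5,27],np.ones(len(q))];print(np.linalg.lstsq(A,q[:,2],rcond=None)[0])
E
```

```text
t 25.85 [418.9  32.1  51.7] yaw 0.1 [-0.4 -0.1 -0.4] 12.0
6811 [3.905e+02 1.000e-01 3.710e+01] [449.8  59.2  60. ]
[-1.43286740e-03 -1.39803306e-01  4.91115958e+01]
```

>>> play_rows --increments "0 0.0015 -0.0005 -0.001 0;0 0 0 -0.001 0;0 0 0 -0.001 0;0 0 0 -0.001 0;0 0 0 -0.001 0;0 0 0 0 0;0.3 0 0 0 0;0.3 0 0 0 0;0.5 0 0 0 0;0.5 0 0 0.03 0;0.5 0 -0.02 0.04 0;0.5 0 -0.03 0.04 0;0.5 0 -0.01 0.02 0;0.5 0 0 0 0"

```text
t: 27.3
ee_pos: [422.4, -29.9, 179.3]
orientation: [2.219, 2.218, 0.006]
ft_force: [0.7, 0.3, -0.6]
width: 43.9
```

```bash
python3 - <<'E'
from h import *
st();d=cam("wrist");save(d,"wrist5.png")
seated(d,(420.5,26.9))
for r in cells(d): print(*r)
E
```

```text
t 27.3 [422.4 -29.9 179.3] yaw -0.0 [ 0.7  0.3 -0.6] 43.9
cell (420.5, 26.9) rib (array([420.6,  26.6]), 89.6, array([43.7, 11.8])) 68.43024627503868 plate fit slope [-0.0004  0.0015] z 40.53 deck 40.54353361002535 4003
[316.  51.] 8713 [421.1 108.6] -0.2 [67.5 67. ] 33.2
[426.  52.] 8063 [501.9 108.4] -0.1 [66.9 66.8] 33.2
[532.  52.] 8259 [583.  107.9] 90.0 [67.2 65.9] 33.4
[320. 152.] 894 [420.7  27.8] 89.7 [67.4 67.3] 32.8
[398. 143.] 821 [501.7  27.6] 89.8 [67.2 66.7] 32.7
[503. 162.] 701 [582.7  27. ] 90.0 [67.2 65.3] 33.0
```

Cover in cell4 is now flush (40.5, no tilt). Last one is cover C.

>>> play_rows --increments "0.5 0.0004 -0.0247 0 -8.1;0.5 0.0004 -0.0247 0 -8.1;0.5 0.0004 -0.0247 0 -8.1;0.5 0.0004 -0.0247 0 -8.1;0.5 0.0004 -0.0247 0 -8.1;0.5 0.0004 -0.0247 0 -8.1;0.5 0.0004 -0.0247 0 -8.1;0.5 0.0004 -0.0247 0 -8.1;0.5 0.0004 -0.0247 0 -8.1;0.5 0.0004 -0.0247 0 -8.1;0.5 0.0004 -0.0247 0 -8.1;0.5 0.0004 -0.0247 0 -8.1;0.5 0.0004 -0.0247 0 -8.1;0.5 0 0 0 0;0.5 0 0 0 0"

```text
t: 28.85
ee_pos: [425.0, -348.5, 174.7]
orientation: [-3.112, 0.412, 0.004]
ft_force: [-0.0, 0.4, -0.1]
width: 44.0
```

```bash
python3 - <<'E'
from h import *
st();d=cam("wrist")
[print(*r) for r in covers(d,20,50,100)]
E
```

```text
t 28.85 [ 425.  -348.5  174.7] yaw -105.1 [-0.   0.4 -0.1] 44.0
[321. 230.] 760 [ 426.7 -351.1] -15.3 [44.3 11.8] 36.2
[  7. 314.] 331 [425.1 -48.9] 0.5 [41.9  4. ] 24.8
[ 32. 356.] 170 [381.2 -48.6] 0.0 [32.7  3.1] 23.3
```

>>> play_rows --increments "0.5 0.001 -0.002 -0.04 0;0.5 0 0 -0.04 0;0.5 0 0 -0.04 0;0.5 0 0 -0.03 0;0.5 0 0 -0.01 0;0.5 0 0 -0.003 0;0 0 0 0 0;0 0 0 0 0;0 0 0 0 0;0 0 0 0 0;0 0 0 0 0"

```text
t: 30.0
ee_pos: [427.0, -352.1, 14.6]
orientation: [3.113, -0.416, 0.002]
ft_force: [-0.0, 0.4, 6.4]
width: 12.0
```

>>> play_rows --increments "0 0 0 0.03 0;0 0 0 0.03 0;0 0 0 0.03 0;0 0 0 0.03 0;0 0.005 0.0306 0 7;0 0.005 0.0306 0 7;0 0.005 0.0306 0 7;0 0.005 0.0306 0 7;0 0.005 0.0306 0 7;0 0.005 0.0306 0 7;0 0.005 0.0306 0 7;0 0.005 0.0306 0 7;0 0.005 0.0306 0 7;0 0.005 0.0306 0 7;0 0.005 0.0306 0 7;0 0.005 0.0306 0 7;0 0.005 0.0306 0 7;0 0.005 0.0306 0 7;0 0.005 0.0306 0 7;0 0 0 0 0"

```text
t: 32.0
ee_pos: [502.3, 110.0, 133.9]
orientation: [2.219, 2.223, 0.002]
ft_force: [-0.8, -0.7, -1.3]
width: 11.6
```

```bash
python3 -c "
from h import *
d=held();save(d,'wrist6.png')"
```

```text
t 32.0 [502.3 110.  133.9] yaw 0.1 [-0.8 -0.7 -1.3] 11.6
held (array([502.2, 115.9]), 0.3, array([62.2, 47.3])) plate top z-tcp -6.1 7945
[325. 173.] 3180 [502.5 162.9] -0.2 [264.9   5.2] 12.8
[208. 249.] 7782 [420.2 106.9] -0.1 [66.9 66.6] 33.3
[320. 222.] 2701 [501.3 128. ] -0.1 [67.3 23.3] 33.1
[429. 250.] 7523 [582.2 106.2] 89.8 [66.6 66.6] 33.3
[217. 315.] 265 [420.   47.2] -0.2 [66.1 22.7] 34.8
```

View pics/wrist6.png

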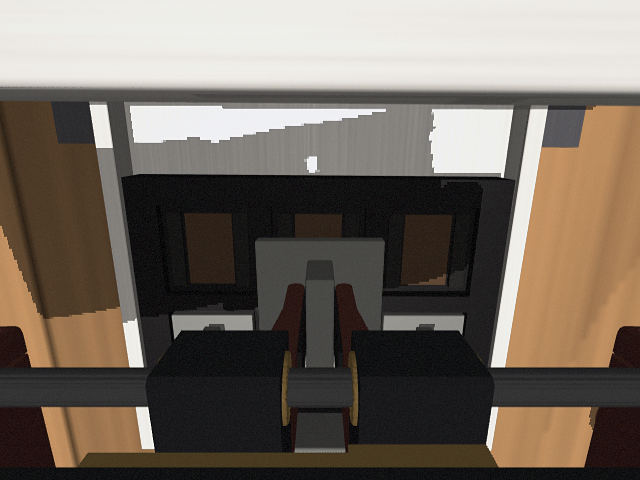

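Held cover over cell2 with the lamp edge at the top of the frame (rows <100). Fine shift and descent.

>>> play_rows --increments "0 -0.0015 -0.0012 0 0;0 0 0 -0.04 0;0 0 0 -0.036 0;0 0 0 -0.004 0;0 0 0 -0.003 0;0 0 0 0 0"

```text
t: 32.65
ee_pos: [499.3, 104.9, 51.3]
orientation: [-2.228, -2.213, 0.002]
ft_force: [-1.7, 0.9, 3.0]
width: 11.5
```

>>> play_rows --increments "0 0 0 -0.001 0;0 0 0 -0.001 0;0 0 0 -0.001 0;0 0 0 0 0"

```text
t: 33.05
ee_pos: [499.4, 105.3, 49.9]
orientation: [-2.228, -2.213, 0.001]
ft_force: [-7.6, 4.5, 24.3]
width: 11.7
```

Settled 2–3 mm low in y, so the plate edge is on the deck. Lift, shift and retry.

>>> play_rows --increments "0 0 0 0.006 0;0 0.0015 0.0023 0.006 0;0 0 0 0 0;0 0 0 0 0;0 0 0 0 0"

```text
t: 33.55
ee_pos: [501.4, 108.1, 59.4]
orientation: [-2.226, -2.217, 0.001]
ft_force: [0.1, 0.0, -1.8]
width: 12.1
```

```bash
python3 -c "
from h import *
held()"
```

```text
t 33.55 [501.4 108.1  59.4] yaw -0.2 [ 0.1  0.  -1.8] 12.1
held (array([501.2, 112.4]), 90.0, array([95.8, 92. ])) plate top z-tcp -6.5 8632
[329. 181.] 6683 [502.4 162.6] -0.2 [264.8   5.3] 12.9
[167. 281.] 13262 [419.8 106.3] 89.3 [66.6 66.2] 33.3
[319. 234.] 1575 [501.3 134.8] 0.2 [67.4  9.2] 32.8
[472. 282.] 13114 [582.6 105.6] 89.7 [66.6 66.2] 33.4
```

```bash
python3 - <<'E'
from h import *
d=cam("wrist");P=pts(d);z=P[...,2]
q=P[(z>47.5)&(z<58)&(abs(P[...,0]-501)<34)&(P[...,1]>60)&(P[...,1]<150)]
w=q[(abs(q[:,0]-501)>20)];A=np.c_[w[:,:2]-[501,107],np.ones(len(w))]
print(rect(q),np.percentile(q[:,1],[0.5,99.5]),np.linalg.lstsq(A,w[:,2],rcond=None)[0])
E
```

```text
(array([501.2, 105.9]), -0.5, array([62. , 61.2])) [ 93.13636362 136.24790559] [-1.20523251e-03 -1.13137012e-01  5.43605675e+01]
```

>>> play_rows --increments "0 0 0.0018 0 0;0 0 0 -0.003 0;0 0 0 -0.002 0;0 0 0 -0.002 0;0 0 0 0 0;0.3 0 0 0 0;0.3 0 0 0 0;0.5 0 0 0 0;0.5 0 0 0 0"

```text
t: 34.55
ee_pos: [501.7, 110.2, 52.8]
orientation: [2.226, 2.217, 0.0]
ft_force: [-0.2, -0.7, -0.0]
width: 39.2
```

```bash
python3 - <<'E'
from h import *
st();d=cam("wrist");P=pts(d);z=P[...,2]
q=P[(z>38)&(z<52)&(abs(P[...,0]-501)<28)&(abs(P[...,0]-501)>20)&(P[...,1]>80)&(P[...,1]<133)]
A=np.c_[q[:,:2]-[501,107.5],np.ones(len(q))];print(len(q),np.linalg.lstsq(A,q[:,2],rcond=None)[0])
E
```

```text
t 34.55 [501.7 110.2  52.8] yaw -0.2 [-0.2 -0.7 -0. ] 39.2
1404 [-1.56165794e-03  5.55456363e-04  4.18510777e+01]
```

Dropped in level, still about 1.3 mm proud. I press the rib top with shut fingers.

>>> play_rows --increments "0.5 0 0 0.03 0;0 0 -0.002 0.008 0;0 0 0 0 0;0 0 0 0 0;0 0 0 0 0;0 0 0 0 0;0 0 0 -0.01 0;0 0 0 -0.007 0;0 0 0 -0.003 0;0 0 0 -0.001 0;0 0 0 0 0"

```text
t: 35.7
ee_pos: [501.4, 108.1, 69.3]
orientation: [-2.225, -2.217, 0.001]
ft_force: [-0.3, -1.0, -0.7]
width: 0.4
```

>>> play_rows --increments "0 0 0 -0.001 0;0 0 0 -0.001 0;0 0 0 -0.001 0;0 0 0 0 0"

```text
t: 36.1
ee_pos: [501.2, 108.2, 68.4]
orientation: [-2.225, -2.217, 0.001]
ft_force: [-7.7, -1.2, 25.5]
width: 0.2
```

>>> play_rows --increments "0 0 0 0.03 0;0 0 -0.02 0.04 0;0 0 -0.04 0.04 0;0 0 -0.045 0.01 0;0 0 -0.045 0 0;0 0 0 0 0;0 0 0 0 0"

```text
t: 36.8
ee_pos: [501.5, -38.0, 182.1]
orientation: [2.229, 2.214, 0.001]
ft_force: [1.1, 0.4, 0.2]
width: 0.1
```

```bash
python3 - <<'E'
from h import *
st();d=cam("wrist");save(d,"wrist7.png")
for c in [(582,27.2),(501.5,27.2),(421,27.2),(501.5,107.8)]: seated(d,c)
for r in cells(d): print(*r)
print("handle");[print(*r) for r in covers(d,72,90,60)]
E
```

```text
t 36.8 [501.5 -38.  182.1] yaw -0.4 [1.1 0.4 0.2] 0.1
cell (582, 27.2) rib (array([583. ,  26.4]), 89.9, array([44. , 12.6])) 68.34635360988631 plate fit slope [-0.0011 -0.0006] z 40.77 deck 40.56126733616787 3674
cell (501.5, 27.2) rib (array([503.1,  25.6]), 89.6, array([43.3, 11.9])) 68.4670042235845 plate fit slope [-0.0002  0.    ] z 40.54 deck 40.50934811428303 4074
cell (421, 27.2) rib (array([420.6,  26.7]), -89.6, array([43.6, 12.5])) 68.24369236813925 plate fit slope [ 0.0021 -0.0006] z 40.74 deck 40.501301768184135 3639
cell (501.5, 107.8) rib (array([501. , 105.4]), -89.8, array([41. , 11.5])) 68.40840833579671 plate fit slope [ 0.0005 -0.0036] z 40.53 deck 40.53049266128687 4980
[210.  45.] 8002 [420.2 106.4] -0.2 [66.6 63.2] 33.3
[316.  59.] 788 [501.1 105.8] -0.3 [67.3 62.7] 32.7
[426.  45.] 7758 [581.9 105.7] -0.3 [67.  63.1] 33.4
[224. 141.] 863 [419.8  27.5] 89.7 [67.4 66.7] 33.1
[299. 138.] 918 [500.7  27.2] 89.7 [67.3 67.2] 32.7
[401. 145.] 953 [581.4  26.8] 89.6 [67.4 66.2] 32.7
handle
[588. 421.] 418 [ 734.4 -201.4] -86.4 [39.2  8.4] 78.9
```

View pics/wrist7.png

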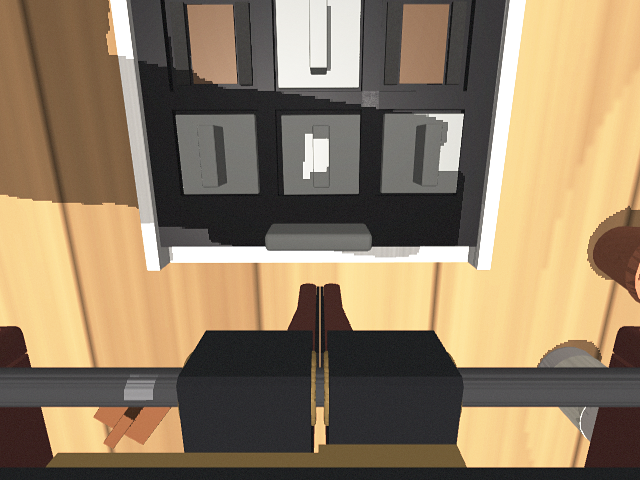

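All four are flush and level: three in the -y row (rows ≈155), one in mid +y (316,40). No disturbance seen. Now I push the tray home from the handle's -y face.

>>> play_rows --increments "0 0 -0.033 0 0.4;0 0 0 -0.04 0;0 0 0 -0.04 0;0 0 0 -0.04 0;0 0 0 -0.01 0;0 0 0 0 0;0 0 0.012 0 0;0 0 0.012 0 0;0 0 0.012 0 0;0 0 0.012 0 0;0 0 0.012 0 0;0 0 0.012 0 0;0 0 0.012 0 0;0 0 0.012 0 0;0 0 0.012 0 0;0 0 0 0 0"

```text
t: 38.45
ee_pos: [501.0, 39.4, 51.7]
orientation: [-2.216, -2.226, 0.001]
ft_force: [-0.6, 0.3, -0.3]
width: 0.6
```

>>> play_rows --increments "0 0 0.01 0 0;0 0 0.01 0 0;0 0 0.01 0 0;0 0 0.01 0 0;0 0 0.008 0 0;0 0 0.005 0 0;0 0 0.003 0 0;0 0 0 0 0"

```text
t: 39.25
ee_pos: [502.0, 94.4, 52.2]
orientation: [2.217, 2.225, 0.001]
ft_force: [-0.1, -0.2, 0.2]
width: 1.0
```

>>> play_rows --increments "0 0 0.004 0 0;0 0 0.003 0 0;0 0 0.002 0 0;0 0 0.002 0 0;0 0 0 0 0"

```text
t: 39.75
ee_pos: [501.8, 105.1, 52.2]
orientation: [2.218, 2.225, 0.001]
ft_force: [-0.4, 0.0, 0.2]
width: 0.6
```

>>> play_rows --increments "0 0 0.002 0 0;0 0 0.002 0 0;0 0 0 0 0"

```text
t: 40.05
ee_pos: [501.7, 107.1, 52.2]
orientation: [2.215, 2.225, -0.003]
ft_force: [1.8, -15.3, 3.8]
width: 0.4
```

>>> play_rows --increments "0 0 -0.01 0 0;0 0 -0.04 0 0;0 0 -0.04 0.04 0;0 0 -0.04 0.04 0;0 0 -0.04 0.04 0;0 0 -0.04 0.04 0;0 0 -0.04 0.04 0;0 0 -0.04 0 0;0 0 -0.04 0 0;0 0 0 0 0;0 0 0 0 0"

```text
t: 41.15
ee_pos: [501.1, -198.3, 228.5]
orientation: [-2.22, -2.222, -0.0]
ft_force: [0.1, 0.2, -0.5]
width: 0.4
```

```bash
python3 - <<'E'
from h import *
st();d=cam("top");save(d,"top2.png");P=pts(d);z=P[...,2]
print("handle");[print(*r) for r in covers(d,70,90)]
print("ribs");[print(*r) for r in covers(d,56,76) if 120<r[2][1]<280]
seated(d,(501.5,187.5));seated(d,(421,187.5));seated(d,(582,187.5))
s=cam("scene");save(s,"scene2.png")
for n,e in(("top",d),): 
    print("grey on bench");[print(*r) for r in covers(e) if r[2][1]<-100]
E
```

```text
t 41.15 [ 501.1 -198.3  228.5] yaw 0.1 [ 0.1  0.2 -0.5] 0.4
handle
[373. 159.] 73 [ 741.7 -194.2] 77.0 [55.4 20.1] 79.9
[191. 180.] 16 [682.2 212.2] -14.0 [12.5  3.5] 78.0
[228. 262.] 253 [501.9 124.5] -0.3 [79.1 14.7] 79.8
[182. 345.] 16 [321.4 213.7] 16.7 [13.6  4.3] 77.8
ribs
[192. 182.] 18 [681.  212.7] -34.7 [12.9  6. ] 63.7
[203. 225.] 125 [584.5 184.2] 89.7 [44.4 12.7] 67.6
[201. 261.] 122 [504.5 184.5] -89.4 [44.6 11.4] 68.2
[200. 298.] 113 [421.1 185.4] -88.7 [45.7 11. ] 67.7
[184. 345.] 16 [320.  213.1] -1.6 [13.1  1.8] 66.8
cell (501.5, 187.5) rib (array([504.5, 184.5]), -89.4, array([44.6, 11.4])) 68.18683249483877 plate fit slope [ 0.012  -0.0085] z 40.49 deck 40.40745371333924 454
cell (421, 187.5) rib (array([421.2, 185.4]), -88.8, array([45.7, 10.9])) 67.79003200905709 plate fit slope [ 0.0152 -0.0093] z 40.37 deck 40.50990017900938 490
cell (582, 187.5) rib (array([584.5, 184.2]), 89.7, array([44.4, 12.7])) 67.82561530174098 plate fit slope [-0.0025 -0.0007] z 40.4 deck 40.288309881740815 443
grey on bench
[371. 164.] 70 [ 739.6 -192.5] 73.5 [52.  16.3] 35.2
```

View pics/top2.png

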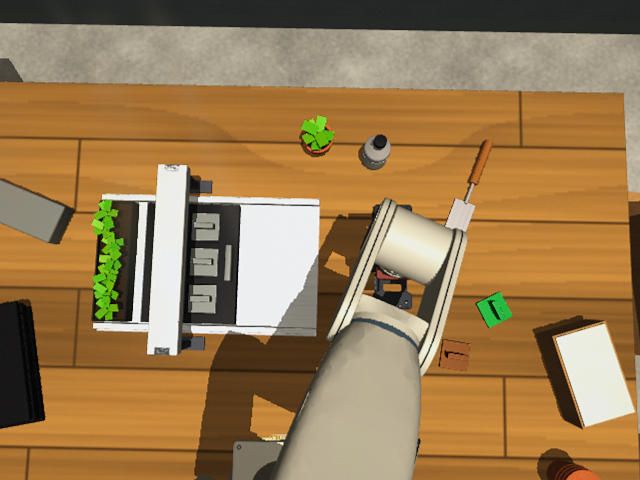

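View pics/scene2.png

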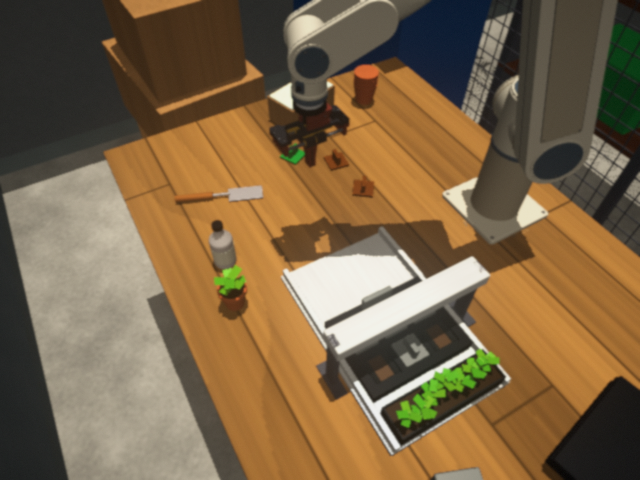

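```bash
python3 -c "
from h import *
ctrl.close_job();st()"
```

```text
the job is handed in; nothing more can be done
the job is handed in; nothing more can be done
```

The tray is back home with all four grey covers pressed in, and I handed the job in at about 41 s of the 210 s allowed. No verdict was reported.

**What I did:** I pulled the tray to its outer stop and laid the covers in cells 4, 5, 6 and 2, pressing each one down. I then pushed the tray back to its home stop. The covers for cells 4 and 2 each caught an edge on the deck at first. I shifted both and dropped them in. The cell 2 cover then needed a press on its rib, and the cell 4 cover came out flush without one.

**Checks with the tray out:**
- All four covers sat level and flush: plate tops at 40.5–40.8 mm against a deck at 40.5 mm, tilt below 0.004 rad.

**Checks after pushing it home:**
- **Tray:** the handle is at y = 124.5 mm, where home should be 124.4 mm.
- **Covers:** the three visible from above are flush. The cell 2 cover is hidden from the top camera by the lamp; it looked in place in the scene picture, but I did not measure it again.
- **Bench and bystanders:** no grey cover is left on the bench. The bottle, seedling, trowel and look-alikes look unmoved in the pictures, and the arm was clear of everything.

**Disagreement:** the last top view put the ribs up to about 3 mm off the cell centres. That is within the 6 mm limit, and a seated cover can only be off by about 2.5 mm.

**Force:** the sensor read 45 N for a moment when the tray reached its outer stop, with the fingertips pulling on the handle.

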